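Slide the resin sample into the curing dock

TASK

Load the sled with the blue resin sample into the curing dock: with one fingertip press the yellow paddle down and keep it down so that the orange spring cover stands open, and meanwhile with the other fingertip push the sled by its white tab along the lane until it is fully home against the end stop. Then back away so that the cover springs fully shut over the sample. Do not grasp, lift or tip the sled, and leave the other things on the bench alone.

Things in the scene. Friction and masses are not known exactly. Their poses are not given: they have to be found in the camera images.
- dock: Grey fixed base plate (its own x -150..130, y -40..95 mm) with a straight lane along its x axis. Origin at table level on the lane's centre line, in the plane of the cover's front lip; +x points into the dock, the way the sled is pushed. Lane floor at z = 12 mm; guide rails from x = -145 to 55 mm, 41 mm apart, tops at z = 22 mm. Hinge posts at x = -143 and 60, y = 28 mm reach z = 40 mm.
- stop (a point): Foot of the dark end stop, on the lane's centre line, in its face towards the sled: dock x = 52, z = 12 mm. The stop is 20 mm tall. Behind it a white lamp housing (dock x 66..128, y -35..75 mm, top at z = 72 mm).
- cover (a joint): Opening angle of the spring cover, rad: 0 shut, 0.65 hard open. Cover and paddle are one rocking piece on a hinge along the dock's x. Opening, the orange roof rises on its -y side and the yellow paddle on the +y side goes down. From 0.45 on the puck passes under the lip; open, its highest edge is at z = 75 mm. The spring always shuts it: 0.06 N m shut, 0.15 at 0.6 rad, some 3 to 6 N on the paddle.
- hinge (a point): Point on the hinge line (parallel to the dock's x): dock x = 0, y = 28, z = 37 mm. It does not move. The orange roof covers dock x 0..55, y 24 to -24 mm, its underside at z = 37 mm when shut.
- lip (a point): Middle of the lower edge of the roof's front lip, moving with the cover. Shut: dock x = 0, y = -10, z = 24 mm, 12 mm over the lane floor, so it stops the puck but not the sled's low tongue. The lip is 28 mm wide (y 4 to -24 mm), 3 mm thick.
- paddle (a point): Point on top of the yellow paddle, 36 mm out from the hinge line and 60 mm before the lip. The paddle is a 3 mm plate along the hinge, 193 mm long (dock x -138..55 mm), reaching 2 to 48 mm out (dock y 30..75 mm), black stripe at its outer edge. Shut, it slopes up outward by 0.15 rad (this point at z = 44 mm); at 0.6 rad, down by 0.45 (z = 23 mm). Press or slide along it anywhere.
- sled: Sled to load, loose, 0.12 kg, in the lane before the cover, x along the lane. Origin: underside, below the centre of the blue puck (36 mm across, top 22 mm up). Black base 44 x 37 x 8 mm, behind it a tongue 20 mm wide, 8 thick. At the rear a white upright tab, 30 mm wide, 34 tall (x -50 to -56 mm). Against the stop its origin is at dock x = 30 mm; the tab stays outside, 20 mm before the lip.
- spare_sled: a second sled of the same shape with a red puck, standing on the table beside the dock; bystander
- cup: white mixing cup, 64 mm across, 70 mm tall, beside the dock; origin under its centre; bystander
- jar: white jar with a yellow lid, 60 mm across, 75 mm tall; origin under its centre; bystander
- pigment: blue bottle with a red cap, 48 mm across, 90 mm tall; origin under its centre; bystander
- adapter: steel adapter, 44 x 44 x 30 mm; origin under its centre; bystander
- sanding_block: wooden sanding block, 110 x 60 x 32 mm; origin under its centre; bystander
- spatula: spatula lying on the table; bystander
Mind the look-alikes: they are no part of the job. What is shaped like the sled but green or purple is not meant.

How it is judged:
On the way, in this order (a step that is already met when the one before it is completed fails the run):
1. the cover is held open by a finger on it while the sample is still outside (value of joint cover above 0.42 rad and contact force between the fingers and cover above 0.3 N and x of sled in the frame of dock below -0.012 m), for 0.2 s.
2. the sled is home against the stop while the cover is still held open (x of sled in the frame of dock above 0.025 m and value of joint cover above 0.3 rad and contact force between the fingers and cover above 0.3 N), for 0.1 s.
At the end, for the whole second after the job is handed in: The sled lies flat in the lane, within 5 mm of the end stop, at rest, and the cover is shut over the sample (within 0.06 rad), nothing touching it (x of sled in the frame of dock between 0.025 and 0.034 m and y of sled in the frame of dock between -0.006 and 0.006 m and height (world z) of sled below 0.016 m and angle between sled's own z axis and vertical below 0.08 rad and value of joint cover below 0.06 rad and linear speed of sled below 0.01 m/s).
It fails at once if the sled is lifted off the lane (more than 8 mm) (z of sled in the frame of dock above 0.02 m).
It fails at once if the sled is tipped (angle between sled's own z axis and vertical above 0.25 rad).
It fails at once if a bystander is moved (more than 20 mm) (distance of any of spare_sled, cup, jar, pigment, adapter, sanding_block, spatula from where it was at the start of the episode above 0.02 m).
It fails at once if a bystander is tipped over (angle between any of spare_sled, cup, jar, pigment, adapter, sanding_block, spatula's own z axis and vertical above 0.4 rad).
It also fails if it takes over 38 s, if anything falls off the work surface, if the arm or the gripper's body presses on something with over 40 N, if the wrist force passes 120 N, or if a joint passes its speed limit or range.

ROBOT

A 6-joint arm with a two-finger parallel gripper is mounted at the origin on the work surface. World frame = base frame: x ahead of the robot, y to its left, z up, the work surface at z = 0. Lengths are in m, angles in rad, forces in N, time in s.
With the tool pointing down it reaches from about 0.35 to 0.775 m from the base axis. Payload 5.5 kg.
Tool frame: the origin (TCP) lies on the centre line of the jaws, within the pads' length; the fingertips stand bot.nose_length ahead of it and the grasp point (between the pads) lies 6 mm ahead of it (bot.nose_length is the distance from the TCP to the fingertips, in m); z points along the fingers, y is the line along which they close (so a half turn about z gives the same grasp; the last joint's range is limited). The gripper opens to 85 mm and grips with 20 to 120 N. Pads are 22 mm wide; open, the fingers measure 114 mm over their backs; the gripper's body (76 mm by 85 mm) begins 54 mm behind the grasp point. The pads swing forward as they close: fully open they stand 13 mm farther back than shut.
Start: joints at [-1.421, 0.313, 0.046, 1.304, 0, 1.431], TCP at [0.164, -0.551, 0.256] pointing down, gripper open.
Joint ranges: [-2.76, 2.76], [-0.86, 1.69], [-1.03, 1.26], [-2.2, 2.34], [-1.47, 1.5], [-3.14, 3.14]. Speed limits (rad/s): [2.57, 2.57, 3.14, 3.14, 3.14, 3.14].

INTERFACE

Orientations are given as [roll, pitch, yaw] about the fixed x, y, z axes, in that order (R = Rz(yaw) Ry(pitch) Rx(roll)).
In Python, from cell import bot gives the robot as it stands.
- The arm moves only by the tool step_arm, never from a script. Its argument "deltas" is a list of rows, each a list of 7 numbers: the turn, a rotation vector about the tool's x, y, z in rad, then the shift along the tool's x, y, z in cm, then the closure in counts, from 0 (fully open) to 255 (shut). In form: [[ax, ay, az, dx, dy, dz, fingers], ...]. A call has 1 to 8 rows; each row is the pose to reach, as a shift and turn from the pose commanded when the call began, along the tool's axes at that moment; what a row does not reach only later rows make up. A row lasts 1/10 s, in which the tool goes at most 50 mm and 8.59 degrees, less where a joint would pass 70% of its speed; a pose out of reach is approached as far as the arm can. A call with a gripper value outside its range is refused whole. The fingers move at their own pace and stop on an object; "squeeze" is the grip in N (left out, the last holds). Time passes only in rows, so rows that repeat a pose let the fingers close. It gives the time, the measured TCP pose, the force, the opening and the grip force at its end, in the units of the state.
- bot.get_obs(): the state, without advancing time (a new reading comes with each control period).
- bot.read_camera(name): name is "side" or "top" or "wrist"; returns (picture, depth): 400x640x3 uint8, red, green, blue; 400x640 float32, m along the optical axis (not along the pixel's ray), 0 where there is no reading.
- bot.camera_model(name): a dict with "fov_y" (degrees; the focal length in pixels is half the picture's height over the tangent of half this angle, whatever the lens; pixels are square), "cx", "cy" (the principal point, pixels), "R" (3x3) and "t" (3): a world point X has camera coordinates R X + t. Camera axes: x right, y down, z forward; pixel columns grow to the right and rows downward; lengths in m; the calibration is good to about 2 mm. A picture is of the moment at which its call begins: read the wrist's pose just before it. camera_model takes no time and is no camera call; for the wrist camera it gives the pose at the moment of the call.
- bot.close_job(): hands the job in; it is judged then, once.
The state is a dict: "clock": time; "joint_pos": joint angles; "joint_vel": joint speeds; "joint_efforts": joint torques, N m; "position": TCP position; "tool_rot": TCP orientation; "ft_force": force on the tool from outside, world axes, zero at the start; "wrist_torque": the same for the moment, N m; "opening": finger opening in m; "grasp_force": force on a finger pad.
Only numpy, scipy, OpenCV 4.12 (cv2) and the standard library are available. Lean on these libraries where they do the work, as an engineer would, in place of code of your own. Each camera call takes 0.05 s, during which the arm holds its last target. There are 200 camera calls.

## Working session

There is one attempt and no reset: what is moved stays moved. The work goes in short steps, Python scripts to look and compute and a tool call to move; the robot and the scene stay as the last step left them, time stands still between calls to the robot, and variables do not carry over. Pictures are saved under pics/ and viewed, at most 10 in all, crops included, and the job is handed in when it is done.

Besides the shell and the picture viewer there is one more tool, called after ">>>" as name([rows], argument=value, ...), one row to a line, values as JSON. step_arm: Moves the arm, as the interface text tells. Its arguments: {"type":"object","properties":{"deltas":{"type":"array","items":{"type":"array","items":{"type":"number"}}},"squeeze":{"type":"number"}},"required":["deltas"]}

```bash
mkdir -p pics
python3 - <<'E'
from cell import bot
import cv2,numpy as np
o=bot.get_obs();print(o['clock'],o['position'],o['tool_rot'],o['opening'],bot.nose_length)
for n in("top","side"):
    p,d=bot.read_camera(n);cv2.imwrite(f"pics/{n}0.png",p[:,:,::-1]);np.save(f"pics/{n}0.npy",d);m=bot.camera_model(n);print(n,m)
E
```

```text
0.0 [ 0.16423946 -0.55056945  0.25539821] [-3.13981165e+00 -2.79074285e-04  2.89812757e-01] 0.085317317351281 0.025
top {'fov_y': 48.36491126322488, 'cx': 321.61416167880896, 'cy': 199.37398023420275, 'R': array([[ 0.0221937 , -0.9993787 ,  0.02737982],
       [-0.99087653, -0.02562985, -0.13231335],
       [ 0.13293288, -0.0241935 , -0.99082971]]), 't': array([-0.05611213,  0.5459486 ,  1.34349551])}
side {'fov_y': 56.28222556597367, 'cx': 320.57658996843946, 'cy': 200.9896873411493, 'R': array([[ 0.95757161, -0.28815793,  0.00464878],
       [-0.22094998, -0.7443998 , -0.63011907],
       [ 0.18503435,  0.60235699, -0.77648461]]), 't': array([-0.53432529,  0.13706335,  0.95600951])}
```

View pics/top0.png

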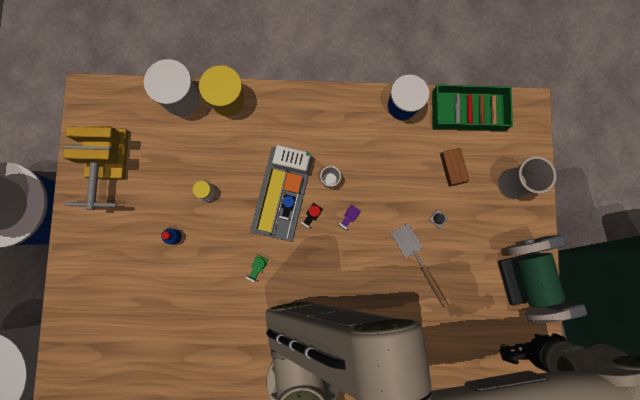

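View pics/side0.png

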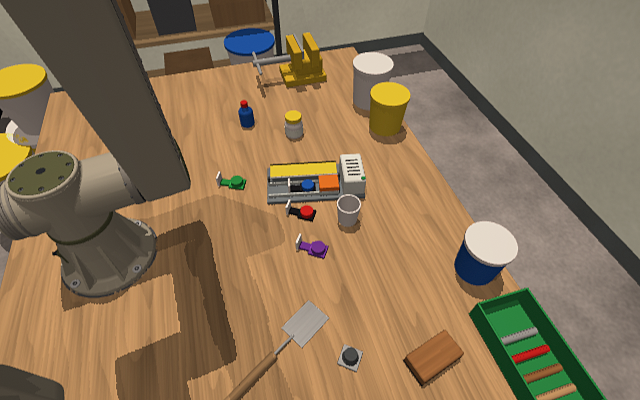

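The top view shows the dock at about (283,195), pointing up and slightly right. The yellow paddle is at (270,200), the orange roof at (293,183), the blue puck at (288,202), and the sled's tab near (284,217). The cup is at (331,177), the spare red sled at (313,213), and the purple and green look-alikes at (350,215) and (258,267).

```bash
cat > h.py <<'E'
import cv2,numpy as np
def ray(m,u,v,z,h=400):
    f=h/2/np.tan(np.radians(m['fov_y'])/2);R,t=np.array(m['R']),np.array(m['t'])
    c=-R.T@t;d=R.T@np.array([(u-m['cx'])/f,(v-m['cy'])/f,1]);return c+d*(z-c[2])/d[2]
HS={'yellow':((22,120,90),(33,255,255)),'orange':((4,150,120),(17,255,255)),'blue':((105,120,40),(125,255,255))}
def blob(p,c,box):
    hsv=cv2.cvtColor(p,cv2.COLOR_RGB2HSV);k=cv2.inRange(hsv,*HS[c]);q=np.zeros_like(k);x0,y0,x1,y1=box;q[y0:y1,x0:x1]=k[y0:y1,x0:x1]
    cs,_=cv2.findContours(q,cv2.RETR_EXTERNAL,cv2.CHAIN_APPROX_NONE);return max(cs,key=cv2.contourArea)
E
python3 - <<'E'
from h import *
from cell import bot
m=bot.camera_model("top");p=cv2.imread("pics/top0.png")[:,:,::-1].copy()
for c,z in(('yellow',.043),('orange',.040),('blue',.034)):
    k=blob(p,c,(245,140,318,245));print(c,cv2.contourArea(k))
    for q in cv2.boxPoints(cv2.minAreaRect(k)):print('  ',ray(m,*q,z).round(4))
    w=np.array([ray(m,*q[0],z)[:2] for q in k],np.float32);r=cv2.minAreaRect(w);print(r)
E
```

```text
yellow 735.0
   [0.4508 0.1512 0.043 ]
   [0.6396 0.1121 0.043 ]
   [0.6308 0.0732 0.043 ]
   [0.4422 0.1129 0.043 ]
((0.5408294796943665, 0.11224175989627838), (0.03936872258782387, 0.19303107261657715), 78.0985107421875)
orange 240.5
   [0.5762 0.0781 0.04  ]
   [0.6299 0.0667 0.04  ]
   [0.6194 0.0203 0.04  ]
   [0.5658 0.0319 0.04  ]
((0.5979249477386475, 0.04926772788167), (0.047502242028713226, 0.05486183241009712), 77.79500579833984)
blue 97.5
   [0.555 0.077 0.034]
   [0.5559 0.0429 0.034 ]
   [0.5215 0.0419 0.034 ]
   [0.5207 0.0758 0.034 ]
((0.5382770895957947, 0.059432704001665115), (0.03436468914151192, 0.034063052386045456), 1.4935839176177979)
```

>>> step_arm([
  [0, 0, -0.15, 4.3, -2, 0, 80],
  [0, 0, -0.3, 8.6, -4, 0, 80],
  [0, 0, -0.45, 13, -6, 0, 80],
  [0, 0, -0.6, 17.3, -8, 0, 80],
  [0, 0, -0.75, 21.6, -10, 0, 80],
  [0, 0, -0.9, 26, -12, 0, 80],
  [0, 0, -1.05, 30.3, -14, 0, 80],
  [0, 0, -1.2, 34.5, -15.8, 0, 80],
], squeeze=20)

```text
clock: 0.9
position: [0.4508, -0.2992, 0.256]
tool_rot: [-3.141, -0.0, 1.496]
ft_force: [0.2, -0.7, 0.9]
opening: 0.0587
grasp_force: 0.0
```

```bash
cat >> h.py <<'E'
def go(o,xy,yaw):
    from scipy.spatial.transform import Rotation as S
    R=S.from_euler('xyz',o['tool_rot']);d=np.r_[xy,o['position'][2]]-o['position']
    G=S.from_euler('xyz',[np.pi,0,yaw]);return (R.inv()*G).as_rotvec().round(3),(R.inv().apply(d)*100).round(2)
O=np.array([.571,.055]);YAW=-.210
def D(x,y):
    c,s=np.cos(YAW),np.sin(YAW);return O+np.array([c*x-s*y,s*x+c*y])/1000
E
python3 - <<'E'
from h import *
from cell import bot
o=bot.get_obs();print(o['clock'],o['position'],o['tool_rot'],o['joint_pos'],o['opening'],go(o,D(-110,33),YAW+np.pi))
E
```

```text
0.9 [ 0.4508199  -0.29921235  0.25602991] [-3.14112883e+00 -2.81905001e-04  1.49620772e+00] [-7.34315945e-01  2.47675342e-01 -4.31305269e-02  1.28052974e+00
 -6.15308786e-05  9.11068938e-01] 0.05867768219191974 (array([-0.000e+00, -1.000e-03, -1.435e+00]), array([ 4.097e+01, -1.110e+00,  1.000e-02]))
```

>>> step_arm([
  [0, 0, -0.15, 5, 0, 0, 80],
  [0, 0, -0.3, 10, 0, 0, 80],
  [0, 0, -0.45, 15, -0.5, 0, 80],
  [0, 0, -0.6, 20, -0.5, 0, 80],
  [0, 0, -0.75, 25, -0.5, 0, 80],
  [0, 0, -0.9, 30, -1, 0, 80],
  [0, 0, -1.05, 35, -1, 0, 80],
  [0, 0, -1.2, 40, -1.1, 0, 80],
])

```text
clock: 1.7
position: [0.4707, 0.1, 0.2562]
tool_rot: [-3.141, 0.0, 2.696]
ft_force: [1.3, 0.5, 0.3]
opening: 0.0582
grasp_force: 0.0
```

Run:
```python
from h import *
from cell import bot
o=bot.get_obs();print(o['clock'],o['position'],o['tool_rot'],o['joint_pos'],o['opening'],go(o,D(-110,33),YAW+np.pi))
```

```text
1.7 [0.47068198 0.10000455 0.25615723] [-3.14147718e+00  9.58529177e-05  2.69580700e+00] [ 4.24087922e-02  1.31827748e-01 -1.86464963e-01  1.25247312e+00
 -1.46942790e-04  4.88194448e-01] 0.05815749150590587 (array([-0.   ,  0.   , -0.236]), array([ 0.47,  0.9 , -0.  ]))
```

>>> step_arm([
  [0, 0, -0.12, 0.3, 0.5, 2, 80],
  [0, 0, -0.236, 0.5, 0.9, 5, 80],
  [0, 0, -0.236, 0.5, 0.9, 7, 80],
  [0, 0, -0.236, 0.5, 0.9, 7, 80],
])

```text
clock: 2.1
position: [0.4681, 0.1086, 0.1832]
tool_rot: [-3.14, -0.006, 2.927]
ft_force: [0.7, -0.2, -0.3]
opening: 0.0586
grasp_force: 0.0
```

Run:
```python
from h import *
from cell import bot
o=bot.get_obs();print(o['clock'],go(o,D(-110,33),YAW+np.pi))
for n in("wrist","top"):
    m=bot.camera_model(n);p,d=bot.read_camera(n);cv2.imwrite(f"pics/{n}1.png",p[:,:,::-1])
    np.savez(f"pics/{n}1.npz",d=d,**m)
```

```text
2.1 (array([-0.002, -0.006, -0.005]), array([-0.18,  0.21, -0.  ]))
```

View pics/wrist1.png

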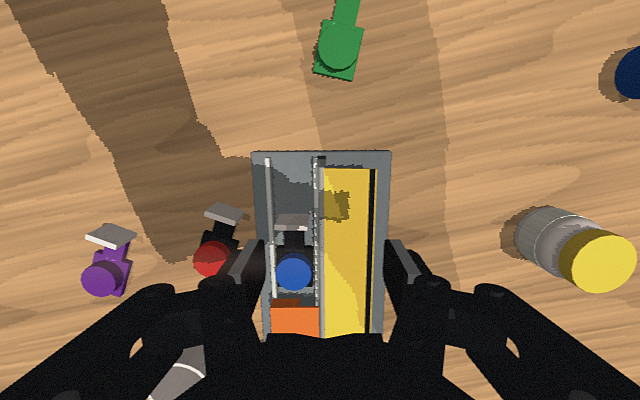

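The wrist view shows the blue puck at (294,270) and the sled's white tab at (292,221). The paddle runs down x≈345, with its near end at y≈168, and the two fingers straddle the dock at (245,270) and (400,270).

Run:
```python
from h import *
m=np.load("pics/wrist1.npz");p=cv2.imread("pics/wrist1.png")[:,:,::-1].copy()
def dk(w):
    c,s=np.cos(YAW),np.sin(YAW);d=(np.asarray(w)[:2]-O)*1000;return (np.array([c*d[0]+s*d[1],-s*d[0]+c*d[1]])).round(1)
for c,z,b in(('yellow',.043,(318,150,380,330)),('orange',.040,(262,290,325,335)),('blue',.034,(270,245,320,300))):
    k=blob(p,c,b)[:,0];w=np.array([dk(ray(m,*q,z)) for q in k]);print(c,w.min(0),w.max(0),cv2.minAreaRect(w.astype(np.float32)))
# tab via depth: points in roi higher than 35 mm
f=200/np.tan(np.radians(m['fov_y'])/2);R,t,d=m['R'],m['t'],m['d']
v,u=np.mgrid[205:240,268:312];z=d[205:240,268:312];P=np.stack([(u-m['cx'])/f*z,(v-m['cy'])/f*z,z],-1).reshape(-1,3);W=(P-t)@R
hsv=cv2.cvtColor(p,cv2.COLOR_RGB2HSV)[205:240,268:312].reshape(-1,3)
s=(W[:,2]>.040)&(W[:,2]<.055);Q=np.array([dk(w) for w in W[s]]);print('tabtop',s.sum(),Q.min(0),Q.max(0),np.median(Q,0))
```

```text
yellow [-137.7   30.9] [23.6 70.9] ((-57.0499267578125, 50.836090087890625), (161.35784912109375, 39.931800842285156), 0.08526020497083664)
orange [ -0.7 -23.1] [31.7 24.7] ((15.460504531860352, 0.7402992248535156), (47.79857635498047, 32.326637268066406), 89.42127990722656)
blue [-54.5 -16.4] [-14.7  18.2] ((-34.63148498535156, 0.9535617828369141), (34.465152740478516, 39.91835403442383), 89.11859893798828)
tabtop 280 [-88.4 -13.8] [-81.8  15.7] [-86.     0.75]
```

>>> step_arm([
  [0, 0, 0, 0, 0, 3, 80],
  [0, 0, 0, 0, 0, 6, 80],
  [0, 0, 0, 0, 0, 9, 80],
  [0, 0, 0, 0, 0, 11, 80],
  [0, 0, 0, 0, 0, 11.6, 80],
  [0, 0, 0, 0, 0, 11.6, 80],
  [0, 0, 0, 0, 0, 11.6, 80],
])

```text
clock: 2.9
position: [0.472, 0.1082, 0.0718]
tool_rot: [3.141, 0.002, 2.925]
ft_force: [1.1, 0.4, -0.0]
opening: 0.0588
grasp_force: 0.0
```

Run:
```python
from h import *
from cell import bot
o=bot.get_obs();print(o['clock'],o['position'],o['ft_force'],o['wrist_torque'],go(o,D(-110,33),YAW+np.pi))
```

```text
2.9 [0.47196185 0.10818614 0.07180169] [ 1.06760282  0.43529072 -0.02005671] [ 0.05746152 -0.03946756  0.00379918] (array([ 0.001,  0.002, -0.006]), array([ 0.21,  0.16, -0.  ]))
```

Now I'll press in steps and read the force.

>>> step_arm([
  [0, 0, 0, 0.2, 0.1, 0.4, 80],
  [0, 0, 0, 0.2, 0.1, 0.8, 80],
  [0, 0, 0, 0.2, 0.1, 1.2, 80],
  [0, 0, 0, 0.2, 0.1, 1.2, 80],
])

```text
clock: 3.3
position: [0.4693, 0.1099, 0.0583]
tool_rot: [3.141, 0.001, 2.926]
ft_force: [1.3, 1.3, 3.1]
opening: 0.0586
grasp_force: 1.1
```

>>> step_arm([
  [0, 0, 0, 0, 0, 0.4, 80],
  [0, 0, 0, 0, 0, 0.8, 80],
  [0, 0, 0, 0, 0, 0.8, 80],
  [0, 0, 0, 0, 0, 0.8, 80],
])

```text
clock: 3.7
position: [0.4691, 0.1095, 0.0503]
tool_rot: [-3.141, 0.0, 2.926]
ft_force: [1.8, 0.4, 3.9]
opening: 0.0588
grasp_force: 1.6
```

Run:
```python
from h import *
from cell import bot
o=bot.get_obs();print(o['clock'],o['position'],o['ft_force'],o['wrist_torque'],go(o,D(-110,33),YAW+np.pi))
a=[]
for n in("side","wrist"):
    p,d=bot.read_camera(n);m=bot.camera_model(n);np.savez(f"pics/{n}2.npz",d=d,**m);cv2.imwrite(f"pics/{n}2f.png",p[:,:,::-1])
    q=p[130:230,240:390] if n=="side" else p[140:400,200:440]
    a.append(cv2.resize(q[:,:,::-1],None,fx=400/q.shape[1],fy=400/q.shape[1]))
h=max(x.shape[0] for x in a);a=[cv2.copyMakeBorder(x,0,h-x.shape[0],0,0,0) for x in a]
cv2.imwrite("pics/c2.png",np.hstack(a))
```

```text
3.7 [0.46910601 0.10953631 0.05026183] [1.77862574 0.43361387 3.91000092] [-0.02188464 -0.2770412   0.01586654] (array([-0.   ,  0.   , -0.006]), array([-0.1 ,  0.09,  0.  ]))
```

View pics/c2.png

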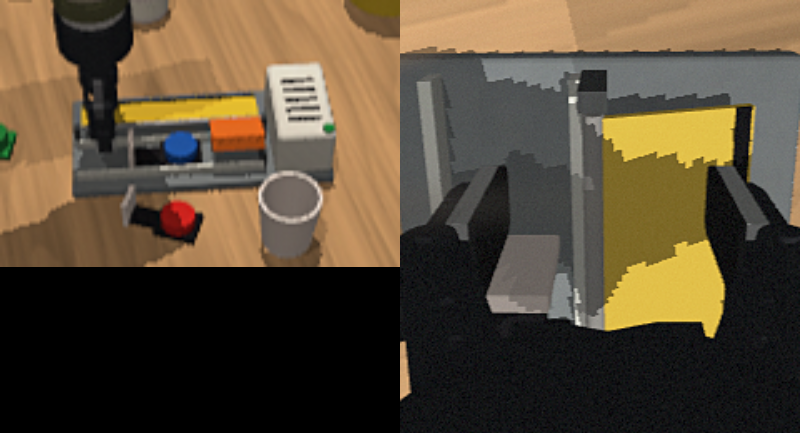

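The cover is open: the right finger presses the paddle near its black stripe (crop 715,250), and the left finger stands behind the white tab (crop 520,270) but overlaps only its outer side. I'll close the fingers a little to centre the push and press slightly deeper.

>>> step_arm([
  [0, 0, 0, 0, 0.1, 0.1, 87],
  [0, 0, 0, 0, 0.2, 0.1, 94],
  [0, 0, 0, 0, 0.3, 0.1, 100],
  [0, 0, 0, 0, 0.3, 0.1, 100],
])

```text
clock: 4.2
position: [0.4695, 0.1127, 0.0493]
tool_rot: [-3.141, 0.0, 2.926]
ft_force: [1.4, -0.9, 3.2]
opening: 0.0516
grasp_force: 1.8
```

```bash
cat >> h.py <<'E'
def angle(p,m,d):
    f=200/np.tan(np.radians(m['fov_y'])/2);k=cv2.erode(cv2.inRange(cv2.cvtColor(p,cv2.COLOR_RGB2HSV),(22,120,40),(33,255,255)),np.ones((5,5)))
    v,u=np.nonzero(k);z=d[v,u];W=(np.stack([(u-m['cx'])/f*z,(v-m['cy'])/f*z,z],1)-m['t'])@m['R']
    c,s=np.cos(YAW),np.sin(YAW);q=W[:,:2]-O;x=c*q[:,0]+s*q[:,1];y=-s*q[:,0]+c*q[:,1];g=(x>-.14)&(x<.05)&(y>.03)&(y<.075)&(W[:,2]<.06)
    A=np.c_[x,y,np.ones(len(x))][g];b=W[g,2];a=np.linalg.lstsq(A,b,rcond=None)[0];return .15-np.arctan(a[1]),g.sum(),a
E
python3 - <<'E'
from h import *
from cell import bot
o=bot.get_obs();print(o['clock'],o['position'],o['ft_force'],o['opening'],o['grasp_force'],go(o,D(-110,36),YAW+np.pi))
m=bot.camera_model("wrist");p,d=bot.read_camera("wrist");print(angle(p,m,d))
m=bot.camera_model("top");p,d=bot.read_camera("top");print(angle(p,m,d))
k=blob(p,'blue',(275,190,300,215));(u,v),r=cv2.minEnclosingCircle(k);w=ray(m,u,v,.034)[:2]-O;c,s=np.cos(YAW),np.sin(YAW);print('puck',c*w[0]+s*w[1],-s*w[0]+c*w[1])
E
```

```text
4.2 [0.46952015 0.11266191 0.04931756] [ 1.43825691 -0.85034969  3.2484335 ] 0.05157489336479294 1.80590768402908 (array([-0.   ,  0.   , -0.006]), array([-0.13,  0.08, -0.  ]))
(np.float64(0.4783047802018545), np.int64(6704), array([-0.00075849, -0.34063186,  0.04895769]))
(np.float64(0.4606126961210094), np.int64(83), array([-0.04625589, -0.3210032 ,  0.0480391 ]))
puck -0.03284782370025875 -0.000942113593112805
```

>>> step_arm([
  [0, 0, 0, 0, 0, 0.15, 100],
  [0, 0, 0, 0, 0, 0.3, 100],
  [0, 0, 0, 0, 0, 0.3, 100],
  [0, 0, 0, -0.3, 0, 0.3, 100],
  [0, 0, 0, -0.6, 0, 0.3, 100],
  [0, 0, 0, -0.9, 0, 0.3, 100],
  [0, 0, 0, -1.2, 0, 0.3, 100],
  [0, 0, 0, -1.5, 0, 0.3, 100],
])

```text
clock: 5.1
position: [0.4839, 0.1095, 0.046]
tool_rot: [3.142, -0.001, 2.926]
ft_force: [-3.1, 2.6, 2.9]
opening: 0.0519
grasp_force: 2.2
```

```bash
cat >> h.py <<'E'
def look():
    from cell import bot
    c,s=np.cos(YAW),np.sin(YAW);o=bot.get_obs();w=o['position'][:2]-O
    print(o['clock'],'tool',(c*w[0]+s*w[1]).round(4),(-s*w[0]+c*w[1]).round(4),o['position'][2].round(4),o['ft_force'].round(1),'yaw',o['tool_rot'][2])
    m=bot.camera_model("wrist");p,d=bot.read_camera("wrist");print(angle(p,m,d)[:2])
    m=bot.camera_model("top");p,d=bot.read_camera("top")
    try:
        k=blob(p,'blue',(275,165,305,215));x,y,W,H=cv2.boundingRect(k);w=ray(m,x+W/2,y+H/2,.034)[:2]-O;print('puck',c*w[0]+s*w[1],-s*w[0]+c*w[1],cv2.contourArea(k))
    except ValueError:print('no blue')
    return p
E
python3 -c "
from h import *
look()"
```

```text
5.1 tool -0.0965 0.0352 0.046 [-3.1  2.6  2.9] yaw 2.9259954867507587
(np.float64(0.5653267421222935), np.int64(9579))
puck -0.031068104369395107 -0.0036550295211280307 96.0
```

>>> step_arm([
  [0, 0, 0, -0.3, 0, 0, 100],
  [0, 0, 0, -0.6, 0, 0, 100],
  [0, 0, 0, -0.9, 0, 0, 100],
  [0, 0, 0, -1.2, 0, 0, 100],
  [0, 0, 0, -1.5, 0, 0, 100],
  [0, 0, 0, -1.8, 0, 0, 100],
  [0, 0, 0, -2.1, 0, 0, 100],
  [0, 0, 0, -2.4, 0, 0, 100],
])

```text
clock: 6.0
position: [0.5078, 0.1042, 0.0463]
tool_rot: [-3.142, 0.0, 2.926]
ft_force: [-2.1, 2.2, 4.0]
opening: 0.0519
grasp_force: 2.2
```

Run:
```python
from h import *
p=look();q=cv2.resize(p[130:250,240:340],None,fx=4,fy=4);w=cv2.imwrite("pics/t3.png",q[:,:,::-1])
```

```text
6.0 tool -0.072 0.035 0.0463 [-2.1  2.2  4. ] yaw 2.9258359049838987
(np.float64(0.5634769709006938), np.int64(13608))
puck -0.00985872821393688 -0.004808561086831323 61.5
```

View pics/t3.png

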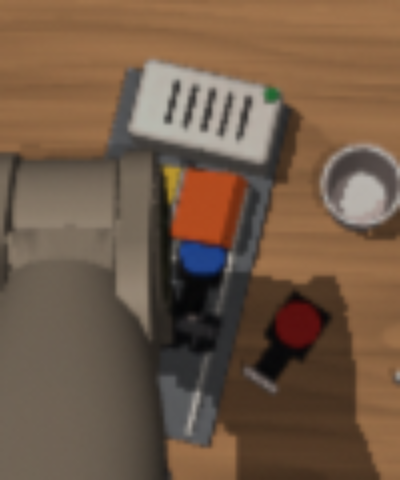

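The puck at crop (203,258) is sliding under the raised orange roof, so the push is working and I'll continue.

>>> step_arm([
  [0, 0, 0, -0.3, 0, 0, 100],
  [0, 0, 0, -0.6, 0, 0, 100],
  [0, 0, 0, -0.9, 0, 0, 100],
  [0, 0, 0, -1.2, 0, 0, 100],
  [0, 0, 0, -1.5, 0, 0, 100],
  [0, 0, 0, -1.8, 0, 0, 100],
  [0, 0, 0, -2.1, 0, 0, 100],
  [0, 0, 0, -2.4, 0, 0, 100],
])

```text
clock: 6.9
position: [0.5312, 0.0991, 0.0463]
tool_rot: [-3.141, -0.0, 2.926]
ft_force: [-3.0, 2.3, 3.9]
opening: 0.0519
grasp_force: 2.5
```

>>> step_arm([
  [0, 0, 0, -0.2, 0, 0, 100],
  [0, 0, 0, -0.4, 0, 0, 100],
  [0, 0, 0, -0.6, 0, 0, 100],
  [0, 0, 0, -0.8, 0, 0, 100],
  [0, 0, 0, -0.9, 0, 0, 100],
  [0, 0, 0, -1.0, 0, 0, 100],
  [0, 0, 0, -1.0, 0, 0, 100],
])

```text
clock: 7.6
position: [0.541, 0.0969, 0.0463]
tool_rot: [-3.142, 0.0, 2.926]
ft_force: [-1.6, 2.5, 3.4]
opening: 0.0522
grasp_force: 2.0
```

Run:
```python
from h import *
look()
```

```text
7.6 tool -0.0381 0.0348 0.0463 [-1.6  2.5  3.4] yaw 2.9257570106633883
(np.float64(0.5677944141075821), np.int64(20710))
no blue
```

>>> step_arm([
  [0, 0, 0, -0.1, 0, 0, 100],
  [0, 0, 0, -0.2, 0, 0, 100],
  [0, 0, 0, -0.3, 0, 0, 100],
  [0, 0, 0, -0.3, 0, 0, 100],
])

```text
clock: 8.1
position: [0.5429, 0.0965, 0.0461]
tool_rot: [-3.141, -0.002, 2.926]
ft_force: [-4.4, 3.2, 5.7]
opening: 0.0518
grasp_force: 3.7
```

>>> step_arm([
  [0, 0, 0, -0.1, 0, 0, 100],
  [0, 0, 0, -0.15, 0, 0, 100],
  [0, 0, 0, -0.15, 0, 0, 100],
])

```text
clock: 8.4
position: [0.5429, 0.0963, 0.0459]
tool_rot: [-3.141, -0.004, 2.926]
ft_force: [-7.6, 4.0, 8.7]
opening: 0.0517
grasp_force: 5.2
```

Run:
```python
from h import *
look()
```

```text
8.4 tool -0.0361 0.0346 0.0459 [-7.6  4.   8.7] yaw 2.925804471679719
(np.float64(0.5781541777786208), np.int64(20933))
no blue
```

The force rises while the tool stalls, so the sled is at the stop. I'll back off, then rise.

>>> step_arm([
  [0, 0, 0, 0.3, 0, 0, 100],
  [0, 0, 0, 0.7, 0, 0, 100],
  [0, 0, 0, 1.2, 0, 0, 100],
  [0, 0, 0, 1.8, 0, 0, 100],
  [0, 0, 0, 2.4, 0, 0, 100],
  [0, 0, 0, 2.5, 0, 0, 100],
])

```text
clock: 9.1
position: [0.5201, 0.1015, 0.0464]
tool_rot: [-3.142, 0.0, 2.926]
ft_force: [2.2, 1.4, 2.6]
opening: 0.0517
grasp_force: 1.9
```

Run:
```python
from h import *
from cell import bot
look()
m=bot.camera_model("wrist");p,d=bot.read_camera("wrist");cv2.imwrite("pics/w4.png",p[:,:,::-1])
```

```text
9.1 tool -0.0594 0.0349 0.0464 [2.2 1.4 2.6] yaw 2.925963071000664
(np.float64(0.5623148902452616), np.int64(16161))
no blue
```

View pics/w4.png

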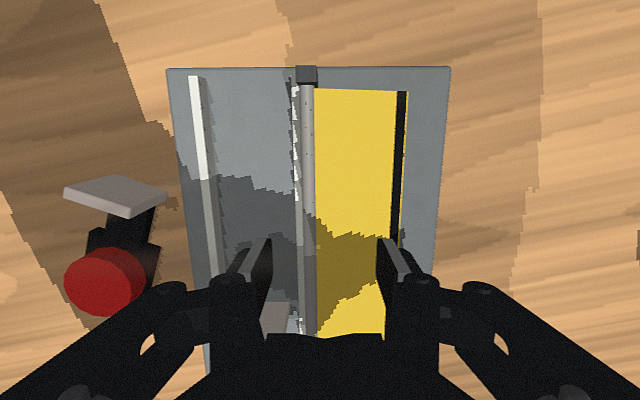

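The wrist view shows the tab at (275,318), clear of the left finger at (250,270), while the paddle is still held down at (350,200). I'll measure the tab before releasing the cover.

Run:
```python
from h import *
from cell import bot
m=bot.camera_model("wrist");p,d=bot.read_camera("wrist")
f=200/np.tan(np.radians(m['fov_y'])/2);v,u=np.mgrid[295:336,258:292];z=d[295:336,258:292]
W=((np.stack([(u-m['cx'])/f*z,(v-m['cy'])/f*z,z],-1).reshape(-1,3))-m['t'])@m['R']
c,s=np.cos(YAW),np.sin(YAW);q=W[:,:2]-O;x=c*q[:,0]+s*q[:,1];y=-s*q[:,0]+c*q[:,1];g=(W[:,2]>.03)&(W[:,2]<.052)&(y<.02)
for lo,hi in((.03,.036),(.036,.042),(.042,.045),(.045,.05)):
    k=g&(W[:,2]>lo)&(W[:,2]<hi);print(lo,k.sum(),np.percentile(x[k],[2,50,98]).round(4) if k.any() else '',np.percentile(y[k],[2,98]).round(4) if k.any() else '')
```

```text
0.03 203 [-0.0261 -0.0253 -0.0229] [0.0029 0.0154]
0.036 103 [-0.0263 -0.0253 -0.0242] [0.0046 0.0153]
0.042 1 [-0.0487 -0.0487 -0.0487] [0.0091 0.0091]
0.045 18 [-0.0528 -0.0503 -0.0483] [0.0088 0.0093]
```

The tab's rear face is at dock x ≈ -25.5 mm, which puts the sled at about 30 mm, fully home. Rising now.

>>> step_arm([
  [0, 0, 0, 0.5, 0, -0.4, 100],
  [0, 0, 0, 0.5, 0, -0.8, 100],
  [0, 0, 0, 0.5, 0, -1.2, 100],
  [0, 0, 0, 0.5, 0, -1.7, 100],
  [0, 0, 0, 0.5, 0, -2.3, 100],
  [0, 0, 0, 0.5, 0, -3.5, 100],
  [0, 0, 0, 0.5, 0, -5, 100],
  [0, 0, 0, 0.5, 0, -7, 100],
])

```text
clock: 10.1
position: [0.5151, 0.1022, 0.1166]
tool_rot: [-3.141, -0.002, 2.926]
ft_force: [0.8, 0.2, 0.4]
opening: 0.0519
grasp_force: 0.0
```

>>> step_arm([
  [0, 0, 0, 2, 0, -4, 100],
  [0, 0, 0, 5, 0, -7, 100],
  [0, 0, 0, 8, 0, -9, 100],
  [0, 0, 0, 8, 0, -9, 100],
  [0, 0, 0, 8, 0, -9, 100],
])

```text
clock: 10.6
position: [0.4379, 0.1196, 0.2074]
tool_rot: [3.141, 0.003, 2.926]
ft_force: [1.1, 0.3, -0.9]
opening: 0.0524
grasp_force: 0.0
```

Run:
```python
from h import *
from cell import bot
look()
a=[]
for n in("side","wrist"):
    p,d=bot.read_camera(n);q=p[130:230,240:390] if n=="side" else p[100:400,170:470]
    a.append(cv2.resize(q[:,:,::-1],None,fx=400/q.shape[1],fy=400/q.shape[1]))
h=max(x.shape[0] for x in a);a=[cv2.copyMakeBorder(x,0,h-x.shape[0],0,0,0) for x in a]
cv2.imwrite("pics/c5.png",np.hstack(a))
```

```text
10.6 tool -0.1436 0.0354 0.2074 [ 1.1  0.3 -0.9] yaw 2.926249211370955
(np.float64(0.0014242869895652877), np.int64(4638))
no blue
```

View pics/c5.png

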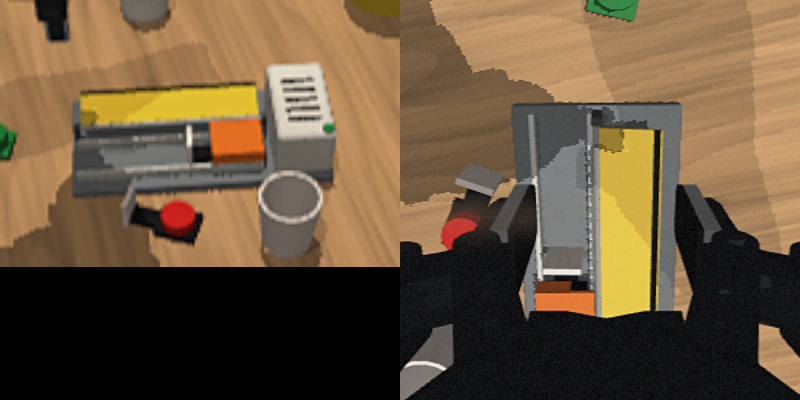

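The cover is shut (about 0.00 rad) over the sample, with the tab just outside it at crop (190,143). The bystanders visible in these crops, the cup and the red sled, have not moved.

```bash
python3 -c "
from cell import bot
print(bot.close_job())"
```

```text
the job is handed in; nothing more can be done
None
```

The sled is home against the end stop (measured at about dock x = 30 mm), the cover has sprung shut over the blue sample, and the job was handed in at about 11 s; no verdict came back.

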